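# Clip a signet ring in the third hand and stand it on the soldering board

## Robot

A 7-joint arm with a two-finger parallel gripper is mounted at the origin on the work surface. World frame = base frame: x ahead of the robot, y to its left, z up, the work surface at z = 0. Lengths are in m, angles in rad, forces in N, time in s.
With the tool pointing down it reaches from about 0.4 to 0.85 m from the base axis. Payload 10.4 kg.
Tool frame: the origin (TCP) lies at the very end of the fingers, on their centre line; the grasp point (between the pads) lies 19 mm behind it; x points along the fingers, z is the direction in which the jaws open and shut, and the axes are right-handed (so a half turn about x gives the same grasp; the last joint's range is limited). The gripper opens to 85 mm and grips with 20 to 120 N. Pads are 22 mm wide; open, the fingers measure 114 mm over their backs; the gripper's body (76 mm by 85 mm) begins 54 mm behind the grasp point. The pads swing forward as they close: fully open they stand 13 mm farther back than shut.
Start: joints at [1.294, 0.332, -0.065, 1.46, 0.022, 1.35, -0.088], TCP at [0.157, -0.605, 0.231] pointing down, gripper open.
Joint ranges: [-2.6, 2.6], [-0.5, 2.12], [-1.47, 1.34], [0.16, 2.42], [-1.27, 4.41], [0.06, 2.06], [-2.6, 2.6]. Speed limits (rad/s): [2.22, 2.22, 2.79, 2.79, 3.14, 3.14, 3.14].

## Interface

Orientations are given as a unit quaternion [x, y, z, w].
In Python, from workcell import telemetry, viewer, manip, spot_in, mark_of gives the robot as it stands. The module is installed in compiled form; this text tells all that it offers.
- The arm moves only by the shell command python3 -m crank 'ROWS' [FORCE]. ROWS is JSON, a list of rows, each a list of 3 entries, a list of its own where there are three numbers: the closure, from 0 (fully open) to 1 (shut), then the shift along the world's x, y, z in cm, then the turn, a rotation vector about the world's x, y, z in rad. A call has 1 to 12 rows; each row shifts and turns the commanded pose from where the row before left it; what a row does not reach is not made up. A row lasts 1/12 s, in which the tool goes at most 41.7 mm and 7.16 degrees, less where a joint would pass 70% of its speed; a pose out of reach is approached as far as the arm can. A call with a gripper value outside its range is refused whole. The fingers move at their own pace and stop on an object; FORCE is the grip in N (left out, the last holds). Time passes only in rows, so rows that do not move let the fingers close. It gives the time, the measured TCP pose, the force and the opening at its end, in the units of the state.
- telemetry.get_obs(): the state, without advancing time (a new reading comes with each control period).
- viewer.camera(name): name is "scene" or "top"; returns a dict with "frame" (384x512x3 uint8, red, green, blue), "intrinsics" (3x3 intrinsics, pixels), "cam_to_world" (4x4, takes a point from camera to world coordinates). Camera axes: x right, y up, looking along -z (the intrinsics and any distortion apply to the point x, -y, -z); pixel columns grow to the right and rows downward; lengths in m; the calibration is good to about 2 mm. A picture is of the moment at which its call begins. There is no depth.
- manip.hand_in(): hands the job in, once; it reports no verdict.
Trained networks look in a picture, given as the dict that the camera call returned (one of the last four; its "shot" number tells which), for a name from the list of things; names that differ only in an ending like _2 or _b are one class to them, and where a whole thing is asked for, a point or a joint stands for the part that bears it (a point fixed in the world has none). Each returns a list of dicts, best first, with "conf" (0 to 1); they miss things now and then, are a little off and sometimes report something else, mostly with a low value. They report only what shows in the picture. A call takes as long as a camera call. They do not tell look-alikes from the thing itself.
- spot_in(thing, picture): "location" ([x, y, z] in m, in the coordinates of the camera as it stood for that picture, good to about 4 mm: the middle of the surface that is visible of it).
- mark_of(thing, picture): "location" ([x, y, z] in m, in the coordinates of the camera as it stood for that picture, good to about 4 mm: a listed point, or the origin of a listed thing).
The state is a dict: "clock": time; "joint_pos": joint angles; "joint_velocities": joint speeds; "tau": joint torques, N m; "position": TCP position; "ee_rot": TCP orientation; "ft_force": force on the tool from outside, world axes, zero at the start; "torque": the same for the moment, N m; "grip_width": opening from 0.0 (shut) to 1.0 (fully open).
Only numpy, scipy, OpenCV 4.12 (cv2) and the standard library are available. Lean on these libraries where they do the work, as an engineer would, in place of code of your own. Each camera call takes 0.05 s, during which the arm holds its last target. There are 200 camera calls.

## Task

Get the signet ring ready for soldering: squeeze open the third hand's cross-lock tweezers, set them around the shank of the ring where it stands face down on the steel bench block, and let go so that they grip it by themselves. Then carry the third hand over and stand it on the soldering board with the ring still in the jaws, held up clear above the board. Keep the ring upright, touch it with nothing but the tweezers, and leave the other things on the bench where they are.

Things in the scene. Friction and masses are not known exactly. Their poses are not given: they have to be found in the camera images.
- third_hand: Third hand, loose, about 0.37 kg: iron foot 110 (x) x 50 (y) x 22 (z) mm, post and brass clamp at its -x end, cross-lock tweezers pointing along +x, sloping down 10.5 deg, out to x = 116 mm; 74 mm high. Origin: centre of the foot's underside (and the balance point in plan within 5 mm); x to the jaws, z up. The foot can be gripped across its 50 mm from above, fingers either side of the tweezers.
- grips (a point): Midway between the tweezers' two brown grip pads, at (11, 0, 56.5) mm in the third hand's frame. Pads 30 mm long (along the tweezers), 11 mm high; 30 mm over both (along the third hand's y) when shut, 23 mm fully squeezed, at the arms' stops. Squeezing them opens the jaws: opening begins at 9 N, 13 N holds them fully open; let go, they spring shut.
- jaws (a point): Midway between the two jaws, at (105.5, 0, 39) mm in the third hand's frame. Each jaw is 20 mm long (10 mm before and behind this point along the tweezers), 6 mm high and 3 mm thick. They move sideways (third hand's y): touching when shut, 20 mm apart when the pads are fully squeezed.
- jaw_l: Tweezer arm with the grip pad on the third hand's +y side; it crosses over, so its jaw is on the -y side. Origin at its hinge at the clamp, (-40, 0, 66) mm in the third hand's frame; its x axis runs along the tweezers. Opens by up to 0.067 rad; closed by a spring.
- jaw_r: The other tweezer arm, mirrored: grip pad on the -y side, jaw on the +y side.
- jaw_l_tip (a point): Middle of the inner face of jaw_l's jaw, 148 mm along the arm from the hinge; coincides with jaws when that jaw is shut.
- jaw_r_tip (a point): The same for jaw_r; the distance between the two is the opening of the jaws.
- ring: Silver signet ring standing upright, its flat round face (15 mm across) down on the bench block. The hoop stands in the ring's x-z plane: 24 mm outer diameter, shank 6 mm wide (along y), hoop top 25 mm above the face. Origin: centre of the face (underside), z up; half a turn about z makes no difference. 16 g, easily knocked over.
- shank (a point): Middle of the ring, 20 mm above its face (5 mm below the hoop's top): where the jaws' midpoint belongs, tweezers in the plane of the hoop, a jaw on its +y and its -y side. When the third hand stands on the bench and the ring on the block, the jaws are at just this height.
- bench_block: Steel bench block, fixed, 50 x 50 x 19 mm high. Origin: centre of its underside on the bench.
- board: Pale honeycomb soldering board, fixed, 180 (x) x 240 (y) x 12 mm high, flat. Origin: centre of its underside on the bench.
- band: Bystander: plain round band ring lying flat on the bench, 23 mm across, 6 mm high (not the one to solder). Origin: on its underside.
- charcoal: Bystander: black charcoal block, 55 x 40 x 30 mm. Origin: on its underside.
- jar: Bystander: small glass flux jar, 42 mm across, 45 mm high. Origin: on its underside.
- spool: Bystander: spool of copper wire standing on its flange, 42 mm across, 28 mm high. Origin: on its underside.
- hammer: Bystander: small hammer lying on the bench, 220 mm long along its x. Origin: on its underside.
- graver: Bystander: wooden-handled graver lying on the bench, 140 mm long along its x. Origin: on its underside.
- brush: Bystander: bench brush lying on the bench, 170 mm long along its x. Origin: on its underside.
There are look-alikes about, which are no part of the job. Leave any green look-alike of the bench_block alone.

How it is judged:
By the outcome, as a careful person would: the job done as asked, in the order asked, and still so for the second after the job is handed in, with the robot touching nothing.
It also fails if it takes over 54 s, if anything falls off the work surface, if the arm or the gripper's body presses on something with over 40 N, if the wrist force passes 120 N, or if a joint passes its speed limit or range.

## Working session

There is one attempt and no reset: what is moved stays moved. The work goes in short steps, Python scripts to look and compute and a shell command to move; the robot and the scene stay as the last step left them, time stands still between calls to the robot, and variables do not carry over. Pictures are saved under pics/ and viewed, about 8 in all and at most 12, crops included, and the job is handed in when it is done.

```bash
mkdir -p pics; cat > h.py <<'E'
import numpy as np, cv2
from workcell import telemetry, viewer, manip, spot_in, mark_of
from scipy.spatial.transform import Rotation as R
def W(p,loc): return (p["cam_to_world"]@np.r_[loc,1])[:3]
def pix(p,w):
    c=np.linalg.inv(p["cam_to_world"])@np.r_[w,1]; q=p["intrinsics"]@np.array([c[0],-c[1],-c[2]]); return q[:2]/q[2]
def ray(p,u,v,z):
    d=np.linalg.inv(p["intrinsics"])@np.array([u,v,1]); d=p["cam_to_world"][:3,:3]@np.array([d[0],-d[1],-d[2]]); o=p["cam_to_world"][:3,3]
    return o+d*(z-o[2])/d[2]
def find(p,n,f=mark_of,k=3):
    for r in f(n,p)[:k]:
        w=W(p,r["location"]); print(n,f.__name__,round(r["conf"],2),np.round(w,4),np.round(pix(p,w)))
def save(p,n,crop=None,s=1):
    im=p["frame"][:,:,::-1]
    if crop: a,b,c,d=crop; im=im[b:d,a:c]
    cv2.imwrite("pics/"+n,cv2.resize(im,None,fx=s,fy=s,interpolation=cv2.INTER_CUBIC))
E
python3 - <<'E'
from h import *
im=[]
for c in("top","scene"):
    p=viewer.camera(c); im.append(p["frame"]); print(c,np.round(p["cam_to_world"],3).tolist(),p["intrinsics"].tolist())
    for n in "third_hand grips jaws ring shank bench_block board band charcoal jar spool hammer graver brush".split(): find(p,n)
cv2.imwrite("pics/a.png",im[0][:,:,::-1]);cv2.imwrite("pics/b.png",im[1][:,:,::-1])
print(telemetry.get_obs())
E
```

```text
top [[0.015, 0.997, -0.076, 0.459], [-1.0, 0.015, 0.004, 0.017], [0.005, 0.075, 0.997, 1.132], [0.0, 0.0, 0.0, 1.0]] [[393.4275445157716, 0.0, 250.46490760474543], [0.0, 393.4275445157716, 188.98349024241904], [0.0, 0.0, 1.0]]
third_hand call 0.69 [0.5755 0.264  0.0015] [163. 177.]
grips call 0.8 [0.5799 0.2513 0.0572] [164. 173.]
jaws call 0.63 [0.5999 0.165  0.0405] [196. 167.]
ring call 0.48 [ 0.5087 -0.0101  0.0187] [258. 201.]
shank call 0.36 [ 0.508  -0.0104  0.0407] [259. 201.]
bench_block call 0.77 [ 0.6334 -0.1291 -0.0024] [300. 160.]
bench_block call 0.53 [ 0.5344 -0.1013  0.0012] [290. 193.]
board call 0.69 [ 0.4993 -0.3136  0.0019] [364. 207.]
band call 0.75 [ 0.4984 -0.3145 -0.0033] [363. 207.]
band call 0.53 [ 0.6747 -0.0454 -0.    ] [271. 145.]
charcoal call 0.71 [ 0.3748 -0.0531  0.0013] [273. 249.]
jar call 0.71 [ 0.744   0.0745 -0.0011] [230. 121.]
spool call 0.45 [ 0.7498 -0.0964  0.002 ] [289. 120.]
spool call 0.42 [0.6027 0.1627 0.0407] [197. 167.]
hammer call 0.56 [ 6.903e-01  3.389e-01 -3.000e-04] [139. 138.]
graver call 0.66 [ 0.3211  0.1574 -0.0004] [198. 267
[... 1344 characters left out ...]
189] [244. 210.]
{'clock': 1.5, 'joint_pos': array([ 1.29439369,  0.33220043, -0.06467938,  1.4600915 ,  0.02157444,
        1.34990045, -0.08848433]), 'joint_velocities': array([ 0.00084596, -0.00048496, -0.00020622, -0.00074544, -0.00147252,
       -0.0001758 ,  0.00187339]), 'tau': array([ 7.64790548e-05, -6.25211906e+01,  4.90481523e-02, -3.91822350e+01,
        1.64351694e-02,  1.86321457e-03, -3.58104569e-05]), 'position': array([ 0.15694932, -0.60499769,  0.23134126]), 'ee_rot': array([ 0.43269144,  0.55922459, -0.43270995,  0.55929247]), 'ft_force': array([0.07925376, 0.37243425, 0.51512771]), 'torque': array([-0.03814557, -0.00385996,  0.00350505]), 'grip_width': 0.9990631166423743}
```

View pics/a.png

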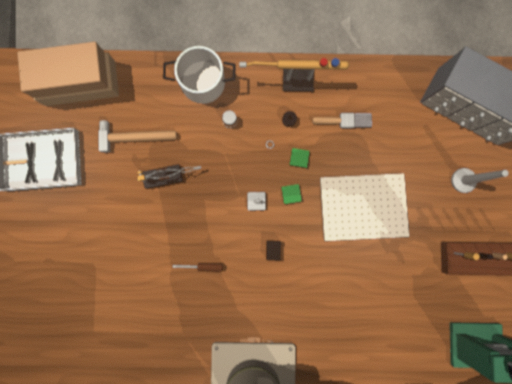

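View pics/b.png

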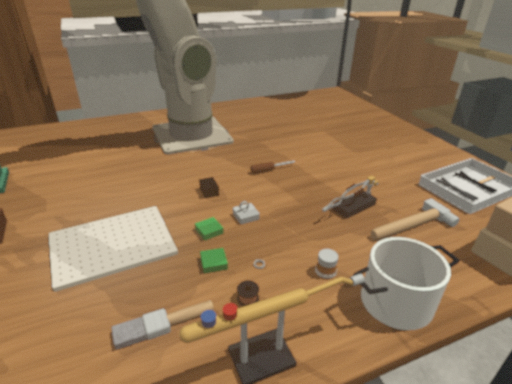

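The signet ring is on the steel block (top 257,201; scene 245,212). The look-alikes are the two green blocks (top 300,158 and 291,194), the band (269,145) and the spool. The third hand is at top (165,176), with its jaws near (196,168). Next I'll crop in close on the ring and the tweezers.

```bash
python3 - <<'E'
from h import *
t=viewer.camera("top"); s=viewer.camera("scene")
def cr(p,c,w,h):
    a,b,cc,d=c; return cv2.resize(p["frame"][b:d,a:cc,::-1],(w,h),interpolation=cv2.INTER_CUBIC)
A=np.hstack([cr(t,(242,186,272,216),400,300)[:, :],cr(s,(225,193,265,223),400,300)])
B=np.hstack([cr(t,(132,150,212,210),400,300),cr(s,(310,165,390,225),400,300)])
cv2.imwrite("pics/c.png",np.vstack([A,B]))
for p in(t,s):
    for n in ["ring","shank","jaws","third_hand","grips","jaw_l","jaw_l_tip","jaw_r_tip"]: find(p,n,k=1)
    find(p,"bench_block",spot_in)
E
```

```text
ring call 0.58 [ 0.5091 -0.0107  0.0193] [258. 201.]
shank call 0.46 [0.7449 0.0732 0.0009] [231. 120.]
jaws call 0.69 [0.6042 0.1659 0.041 ] [196. 166.]
third_hand call 0.81 [0.5775 0.2648 0.0026] [163. 176.]
grips call 0.87 [0.5838 0.2534 0.0571] [163. 172.]
jaw_l_tip call 0.42 [0.601  0.1603 0.0409] [198. 167.]
bench_block call 0.84 [ 0.5328 -0.0998  0.0177] [290. 193.]
bench_block call 0.73 [ 0.6386 -0.1256  0.0146] [299. 157.]
bench_block call 0.61 [5.166e-01 1.000e-04 2.360e-02] [255. 199.]
ring call 0.44 [ 0.5115 -0.0097  0.0195] [242. 210.]
shank call 0.56 [ 0.5137 -0.0058  0.0411] [244. 203.]
jaws call 0.71 [0.6032 0.1674 0.0419] [327. 207.]
third_hand call 0.68 [ 0.571   0.2637 -0.0013] [351. 206.]
grips call 0.98 [0.5842 0.2579 0.0557] [355. 190.]
jaw_l call 0.47 [0.5689 0.3103 0.0667] [370. 179.]
jaw_l_tip call 0.56 [0.6009 0.1643 0.0376] [325. 209.]
jaw_r_tip call 0.64 [0.6012 0.1626 0.0387] [325. 208.]
bench_block call 0.93 [ 0.652  -0.1273  0.0184] [214. 261.]
bench_block call 0.75 [ 0.5233 -0.0041  0.0172] [246. 213.]
bench_block call 0.74 [ 0.5443 -0.103   0.0169] [209. 228.]
```

View pics/c.png

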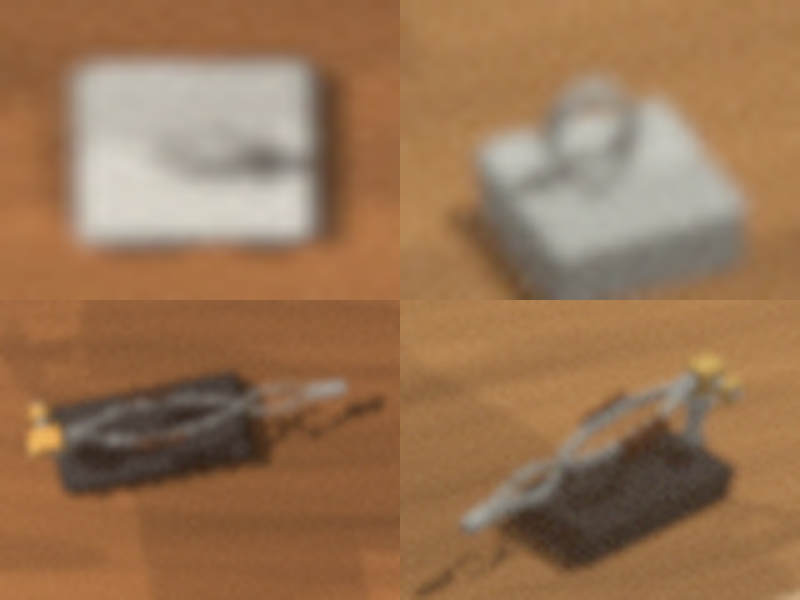

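```bash
python3 - <<'E'
from h import *
t=viewer.camera("top"); s=viewer.camera("scene")
# averaged frames for low noise
T=np.mean([viewer.camera("top")["frame"].astype(float) for _ in range(6)],0); S=np.mean([viewer.camera("scene")["frame"].astype(float) for _ in range(6)],0)
def big(F,u,v,h,w=12,sc=25):
    a=F[v-w*3//4:v+w*3//4,u-w:u+w,::-1]
    a=cv2.resize(a,None,fx=sc*16/24/1,fy=sc*16/24/1,interpolation=cv2.INTER_CUBIC)
    return np.clip((a-60)*1.4,0,255).astype(np.uint8)
def ov(p,img,u,v,yaw,c,w=12):
    k=img.shape[1]/(2*w); im=img.copy()
    for rr in(.012,.0085):
        pts=[]
        for a in np.linspace(0,2*np.pi,60):
            for y in (0,):
                q=np.array([c[0]+rr*np.cos(a)*np.cos(yaw),c[1]+rr*np.cos(a)*np.sin(yaw),.019+.013+rr*np.sin(a)])
                x=pix(p,q); pts.append([(x[0]-u+w+.5)*k,(x[1]-v+w*3//4+.5)*k])
        cv2.polylines(im,[np.int32(pts)],True,(0,0,255),1)
    return im
A=big(T,257,201,0); B=big(S,244,210,0)
c=(.5105,-.008)
cv2.imwrite("pics/d.png",np.vstack([np.hstack([A,ov(t,A,257,201,np.radians(-90),c)]),np.hstack([B,ov(s,B,244,210,np.radians(-90),c)])]))
print(A.shape)
E
```

```text
(300, 400, 3)
```

View pics/d.png

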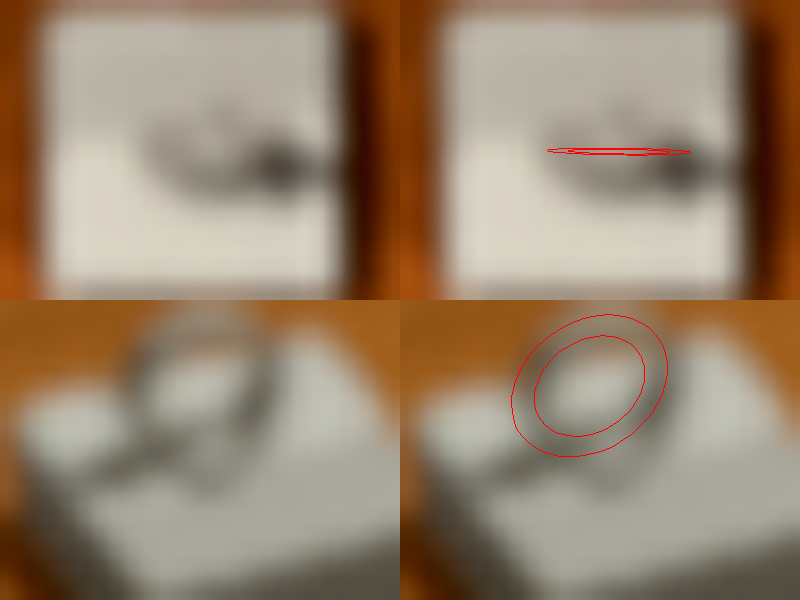

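```bash
python3 - <<'E'
from h import *
t=viewer.camera("top"); s=viewer.camera("scene")
T=np.mean([viewer.camera("top")["frame"].astype(float) for _ in range(6)],0); S=np.mean([viewer.camera("scene")["frame"].astype(float) for _ in range(6)],0)
def tile(p,F,u,v,yaw,c):
    w=8;k=25;im=F[v-w+1:v+w-1,u-w:u+w,::-1]
    im=np.clip((cv2.resize(im[:, :],None,fx=k/2,fy=k/2,interpolation=cv2.INTER_CUBIC)-60)*1.4,0,255).astype(np.uint8)
    d=np.array([np.cos(yaw),np.sin(yaw)]);n=np.array([-d[1],d[0]])
    for o in(-.003,.003):
        pts=[]
        for a in np.linspace(0,2*np.pi,60):
            q=np.r_[np.array(c)+d*.012*np.cos(a)+n*o,.032+.012*np.sin(a)]
            x=pix(p,q); pts.append([(x[0]-u+w+.5)*k/2,(x[1]-v+w-1+.5)*k/2])
        cv2.polylines(im,[np.int32(pts)],True,(0,0,255) if o<0 else (255,0,0),1)
    return im
c=(.5105,-.009); rows=[]
for ys in((-105,-120,-135,-60),(-75,-90,0,-45)):
    for p,F,u,v in((t,T,257,201),(s,S,244,209)):
        rows.append(np.hstack([tile(p,F,u,v,np.radians(y),c) for y in ys]))
im=np.vstack(rows); im=im[:600]; print(im.shape)
cv2.imwrite("pics/e.png",np.vstack([cv2.resize(r,(800,150)) for r in rows]) if im.shape[0]>600 else im)
# block centre from top-face segmentation in top camera
g=T.min(2); m=(g>140).astype(np.uint8); n,l,st,ce=cv2.connectedComponentsWithStats(m[185:217,240:275]); print(st.tolist())
i=1+np.argmax(st[1:,4]); ys,xs=np.where(l==i); r=cv2.minAreaRect(np.float32(np.c_[xs+240,ys+185])); print(r, ray(t,*r[0],.019))
E
```

```text
(600, 800, 3)
[[0, 0, 35, 32, 839], [8, 7, 17, 18, 281]]
((256.0, 200.5), (17.0, 16.0), 90.0) [ 0.51130476 -0.00369509  0.019     ]
```

View pics/e.png

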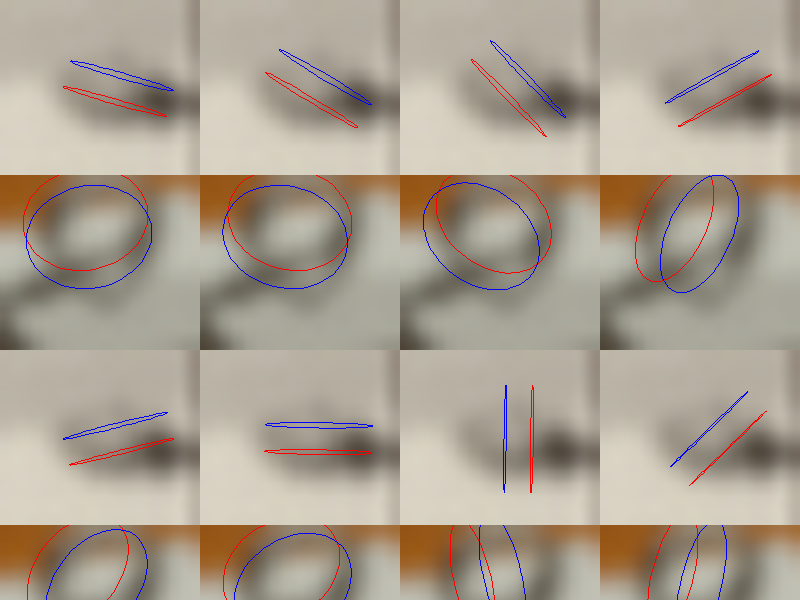

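```bash
cat > fit.py <<'E'
from h import *
s=viewer.camera("scene"); t=viewer.camera("top")
S=np.mean([viewer.camera("scene")["frame"].astype(float) for _ in range(5)],0).mean(2); T=np.mean([viewer.camera("top")["frame"].astype(float) for _ in range(5)],0).mean(2)
K=8
def masks(p,u,v,w,c,yaw):
    d=np.array([np.cos(yaw),np.sin(yaw)]);n=np.array([-d[1],d[0]])
    a=np.linspace(0,2*np.pi,50)
    def poly(r,o):
        return np.int32([(pix(p,np.r_[np.array(c)+d*r*np.cos(x)+n*o,.032+r*np.sin(x)])-[u-w,v-w]+.5)*K for x in a])
    N=2*w*K
    sil=np.zeros((N,N),np.float32); cv2.fillConvexPoly(sil,cv2.convexHull(np.vstack([poly(.012,-.003),poly(.012,.003)])),1)
    h1=np.zeros_like(sil);h2=np.zeros_like(sil);cv2.fillPoly(h1,[poly(.0095,-.003)],1);cv2.fillPoly(h2,[poly(.0095,.003)],1)
    hole=h1*h2; f=lambda m:cv2.resize(cv2.GaussianBlur(m,(0,0),K*.6),(2*w,2*w),interpolation=cv2.INTER_AREA)
    return f(sil),f(hole)
def score(c,yaw):
    e=0
    w=7
    sil,hole=masks(s,244,207,w,c,yaw); I=S[200:214,237:251]
    met=np.clip(sil-hole,0,None)
    return (I*hole).sum()/max(hole.sum(),3)-(I*met).sum()/met.sum()
res=[]
for yd in range(-180,0,6):
    best=max((score((x,y),np.radians(yd)),x,y) for x in np.arange(.504,.521,.002) for y in np.arange(-.016,.001,.002))
    res.append((yd,)+tuple(np.round(best,3)))
for r in res: print(*r)
E
python3 fit.py
```

```text
-180 -132.471 0.512 -0.002
-174 19.188 0.51 -0.006
-168 18.745 0.51 -0.008
-162 18.808 0.512 -0.008
-156 18.719 0.512 -0.008
-150 18.131 0.512 -0.008
-144 17.176 0.512 -0.008
-138 16.15 0.512 -0.008
-132 15.632 0.51 -0.008
-126 15.029 0.51 -0.008
-120 15.077 0.51 -0.008
-114 15.704 0.51 -0.008
-108 16.691 0.51 -0.008
-102 17.53 0.512 -0.008
-96 18.355 0.512 -0.008
-90 19.284 0.51 -0.006
-84 19.921 0.51 -0.006
-78 20.374 0.51 -0.006
-72 20.589 0.51 -0.006
-66 20.52 0.51 -0.006
-60 19.973 0.512 -0.008
-54 20.048 0.51 -0.006
-48 -8.786 0.51 -0.01
-42 -135.253 0.506 -0.016
-36 -141.961 0.504 -0.016
-30 -140.551 0.504 -0.014
-24 -138.57 0.504 -0.014
-18 -137.974 0.504 -0.014
-12 -138.984 0.504 -0.014
-6 -140.081 0.504 -0.014
```

```bash
cat > fit2.py <<'E'
from h import *
s=viewer.camera("scene"); t=viewer.camera("top")
S=np.mean([viewer.camera("scene")["frame"].astype(float) for _ in range(5)],0); T=np.mean([viewer.camera("top")["frame"].astype(float) for _ in range(5)],0)
tip=ray(t,200,167,.037); sh=ray(t,208.4,170.2,0); L0=(sh-tip)[:2]/.037; print("light",L0)
K=6; a=np.linspace(0,2*np.pi,40)
def img(p,u,v,w,h,c,yaw,L):
    d=np.array([np.cos(yaw),np.sin(yaw)]);n=np.array([-d[1],d[0]])
    def P3(r,o,z0=.032): return [np.r_[np.array(c)+d*r*np.cos(x)+n*o,z0+r*np.sin(x)] for x in a]
    sd=lambda q:np.r_[q[:2]+L*(q[2]-.019),.019]
    px=lambda Q:np.int32([(pix(p,q)-[u-w,v-h]+.5)*K for q in Q])
    def rend(f):
        N=np.zeros((2*h*K,2*w*K),np.float32); A=[f(P3(.012,-.003)),f(P3(.012,.003))]; cv2.fillConvexPoly(N,cv2.convexHull(np.vstack([px(A[0]),px(A[1])])),1)
        h1=N*0;h2=N*0; cv2.fillPoly(h1,[px(f(P3(.0095,-.003)))],1);cv2.fillPoly(h2,[px(f(P3(.0095,.003)))],1)
        N-=h1*h2
        disk=[f([np.r_[np.array(c)+.0075*np.array([np.cos(x),np.sin(x)]),z] for x in a]) for z in(.019,.0215)]
        cv2.fillConvexPoly(N,cv2.convexHull(np.vstack([px(disk[0]),px(disk[1])])),1)
        return N
    m=rend(lambda Q:Q); shd=rend(lambda Q:[sd(q) for q in Q])*(1-m)
    up=np.zeros_like(m); 
    g=lambda z:cv2.resize(cv2.GaussianBlur(z,(0,0),K*.6),(2*w,2*h),interpolation=cv2.INTER_AREA).ravel()
    top=np.zeros_like(m); cv2.line(top,(0,0),(0,0),0)
    blk=np.zeros_like(m); B=[np.array([.5113+x*.025,-.0037+y*.025,.019]) for x,y in((1,1),(1,-1),(-1,-1),(-1,1))]; cv2.fillConvexPoly(blk,px(B),1)
    # metal split in upper / lower half for shading
    yy=np.repeat(np.linspace(-1,1,2*h*K)[:,None],2*w*K,1).astype(np.float32); xx=np.repeat(np.linspace(-1,1,2*w*K)[None],2*h*K,0).astype(np.float32)
    o=np.ones_like(m)
    return np.array([g(z) for z in(m,m*yy,m*xx,shd*blk,blk*(1-m),o,yy*blk,xx*blk)]).T
def res(p,F,u,v,w,h,c,y,L):
    A=img(p,u,v,w,h,c,y,L); I=F[v-h:v+h,u-w:u+w].mean(2).ravel(); x,_,_,_=np.linalg.lstsq(A,I,rcond=None); return ((A@x-I)**2).mean()
for yd in range(-180,0,12):
    y=np.radians(yd); o=[]
    for p,F,u,v,w,h in((t,T,258,201,7,6),(s,S,243,208,8,8)):
        b=min((res(p,F,u,v,w,h,(x,yy),y,L0),round(x,4),round(yy,4)) for x in np.arange(.506,.5161,.002) for yy in np.arange(-.013,-.002,.002)); o+=[round(b[0],1),b[1],b[2]]
    print(yd,*o)
E
python3 fit2.py
```

```text
light [-0.11154069 -0.53695893]
-180 182.6 0.514 -0.013 128.0 0.51 -0.003
-168 171.3 0.514 -0.005 116.7 0.51 -0.003
-156 147.7 0.514 -0.005 119.3 0.51 -0.005
-144 106.9 0.512 -0.007 105.1 0.512 -0.007
-132 74.0 0.512 -0.007 98.5 0.512 -0.007
-120 52.8 0.512 -0.007 97.9 0.512 -0.007
-108 50.2 0.512 -0.005 87.7 0.512 -0.007
-96 40.4 0.51 -0.007 75.4 0.512 -0.007
-84 40.3 0.51 -0.005 65.9 0.512 -0.007
-72 64.5 0.508 -0.007 74.0 0.51 -0.005
-60 91.5 0.512 -0.013 95.9 0.508 -0.003
-48 104.3 0.512 -0.013 114.4 0.51 -0.003
-36 122.5 0.512 -0.013 134.3 0.51 -0.003
-24 139.1 0.514 -0.013 144.4 0.508 -0.003
-12 163.8 0.514 -0.013 140.4 0.51 -0.003
```

```bash
cat > st.py <<'E'
from h import *
o=telemetry.get_obs(); M=R.from_quat(o["ee_rot"]).as_matrix()
print("t",round(o["clock"],2),"pos",np.round(o["position"],4),"x",np.round(M[:,0],3),"zyaw",round(np.degrees(np.arctan2(M[1,2],M[0,2])),2),"F",np.round(o["ft_force"],1),"grip",round(o["grip_width"],3),"q",np.round(o["joint_pos"],2))
E
python3 st.py
```

```text
t 5.1 pos [ 0.157  -0.605   0.2314] x [ 0. -0. -1.] zyaw -75.46 F [0.4 0.2 0.6] grip 0.999 q [ 1.29  0.33 -0.06  1.46  0.02  1.35 -0.09]
```

```bash
python3 -m crank '[[0,[2.4,3.3,0],[0,0,0.065]],[0,[2.4,3.3,0],[0,0,0.065]],[0,[2.4,3.3,0],[0,0,0.065]],[0,[2.4,3.3,0],[0,0,0.065]],[0,[2.4,3.3,0],[0,0,0.065]],[0,[2.4,3.3,0],[0,0,0.065]],[0,[2.4,3.3,0],[0,0,0.065]],[0,[2.4,3.3,0],[0,0,0.065]],[0,[2.4,3.3,0],[0,0,0.065]],[0,[2.4,3.3,0],[0,0,0.065]],[0,[2.4,3.3,0],[0,0,0.065]],[0,[2.4,3.3,0],[0,0,0.065]]]' 20 && python3 -m crank '[[0,[1.1,3.8,0],[0,0,0.062]],[0,[1.1,3.8,0],[0,0,0.062]],[0,[1.1,3.8,0],[0,0,0.062]],[0,[1.1,3.8,0],[0,0,0.062]],[0,[1.1,3.8,0],[0,0,0.062]],[0,[1.1,3.8,0],[0,0,0.062]],[0,[1.1,3.8,0],[0,0,0.062]],[0,[1.1,3.8,0],[0,0,0.062]],[0,[1.1,3.8,0],[0,0,0.062]],[0,[1.1,3.8,0],[0,0,0.062]],[0,[1.1,3.8,0],[0,0,0.062]],[0,[0,0,0],[0,0,0.04]]]'; python3 st.py
```

```text
clock: 6.1
position: [0.4457, -0.2073, 0.2317]
ee_rot: [0.186, 0.682, -0.187, 0.682]
ft_force: [0.2, -0.2, -0.0]
grip_width: 0.999
clock: 7.1
position: [0.5647, 0.2178, 0.2309]
ee_rot: [-0.068, 0.704, 0.071, 0.703]
ft_force: [-1.7, 0.7, 0.7]
grip_width: 1.001
t 7.1 pos [0.5647 0.2178 0.2309] x [-0.001  0.005 -1.   ] zyaw 11.31 F [-1.7  0.7  0.7] grip 1.001 q [ 0.21  0.41 -0.86  1.48  0.31  1.39 -0.46]
```

```bash
python3 -m crank '[[0,[1.6,3.8,0],[0,0,0]],[0,[0,0,-3.5],[0,0,0]],[0,[0,0,-3.5],[0,0,0]],[0,[0,0,-3.5],[0,0,0]],[0,[0,0,-3],[0,0,0]],[0,[0,0,-2],[0,0,0]],[0,[0,0,-1],[0,0,0]],[0,[0,0,0],[0,0,0]]]'; python3 - <<'E'
from h import *
s=viewer.camera("scene"); t=viewer.camera("top")
for p in(s,t):
    for n in("grips","jaws","third_hand"): find(p,n,k=1)
a=cv2.resize(s["frame"][150:225,310:410,::-1],(400,300),interpolation=2);b=cv2.resize(t["frame"][135:210,120:220,::-1],(400,300),interpolation=2)
cv2.imwrite("pics/f.png",np.hstack([a,b]))
E
python3 st.py
```

```text
clock: 7.77
position: [0.5809, 0.2463, 0.0642]
ee_rot: [-0.066, 0.705, 0.065, 0.703]
ft_force: [-1.1, 0.4, -0.5]
grip_width: 0.997
grips call 0.95 [0.5869 0.2577 0.0527] [356. 192.]
jaws call 0.65 [0.6019 0.1681 0.0382] [327. 208.]
third_hand call 0.8 [ 0.573   0.2639 -0.0009] [351. 206.]
jaws call 0.43 [0.6034 0.1674 0.038 ] [195. 166.]
third_hand call 0.32 [ 0.7437 -0.2516 -0.0015] [342. 123.]
t 8.17 pos [0.5824 0.2472 0.0674] x [ 0.002  0.    -1.   ] zyaw 10.59 F [ 0.2 -0.4 -0.3] grip 0.997 q [ 0.1   0.61 -0.78  1.58  0.46  1.14 -0.6 ]
```

View pics/f.png

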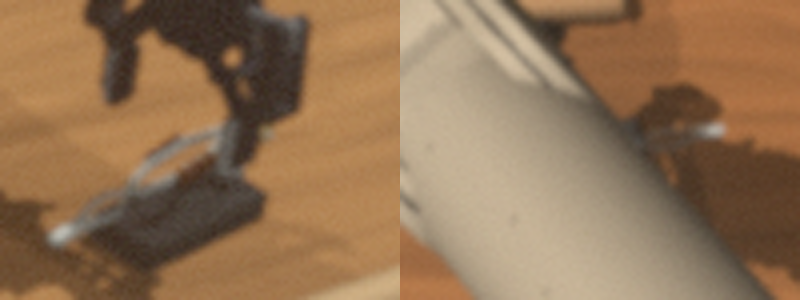

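```bash
python3 -m crank '[[0,[0,0.9,-1.0],[0,0,0.016]],[0,[0,0,-1.2],[0,0,0]],[0,[0,0,-0.8],[0,0,0]],[0,[0,0,0],[0,0,0]],[0,[0,0,0],[0,0,0]]]' 20; python3 st.py;  python3 -m crank '[[0.5,[0,0,0],[0,0,0]],[0.6,[0,0,0],[0,0,0]],[0.7,[0,0,0],[0,0,0]],[0.8,[0,0,0],[0,0,0]],[1,[0,0,0],[0,0,0]],[1,[0,0,0],[0,0,0]],[1,[0,0,0],[0,0,0]],[1,[0,0,0],[0,0,0]],[1,[0,0,0],[0,0,0]]]' 20; python3 st.py
```

```text
clock: 8.58
position: [0.5813, 0.2557, 0.0352]
ee_rot: [-0.071, 0.704, 0.071, 0.703]
ft_force: [-0.3, 0.1, -0.6]
grip_width: 0.994
t 8.58 pos [0.5813 0.2557 0.0352] x [-0.002 -0.001 -1.   ] zyaw 11.52 F [-0.3  0.1 -0.6] grip 0.994 q [ 0.07  0.66 -0.76  1.59  0.49  1.09 -0.61]
clock: 9.33
position: [0.5821, 0.2555, 0.0369]
ee_rot: [-0.071, 0.703, 0.07, 0.704]
ft_force: [-2.6, -3.1, 5.7]
grip_width: 0.269
t 9.33 pos [0.5821 0.2555 0.0369] x [ 0.    -0.001 -1.   ] zyaw 11.49 F [-2.6 -3.1  5.7] grip 0.269 q [ 0.08  0.65 -0.76  1.59  0.49  1.1  -0.61]
```

```bash
python3 -m crank '[[1,[0,0,1],[0,0,0]],[1,[0,0,1.5],[0,0,0]],[1,[0,0,1.5],[0,0,0]],[1,[0,0,1],[0,0,0]],[1,[-0.8,-1.5,0],[0,0,-0.02]],[1,[-1.2,-2.2,0],[0,0,-0.03]],[1,[-1.2,-2.8,0],[0,0,-0.04]],[1,[-1.2,-2.8,0],[0,0,-0.04]],[1,[-1.2,-2.8,0],[0,0,-0.03]],[1,[-0.8,-2.2,0],[0,0,-0.02]],[1,[-0.6,-1.4,0],[0,0,0]],[1,[0,0,0],[0,0,0]]]' 30; python3 - <<'E'
from h import *
s=viewer.camera("scene"); t=viewer.camera("top")
for p in(s,t):
    for n in("grips","jaws","jaw_l_tip","jaw_r_tip","third_hand","ring","shank"): find(p,n,k=1)
a=cv2.resize(s["frame"][165:240,210:310,::-1],(400,300),interpolation=2);b=cv2.resize(t["frame"][160:220,200:280,::-1],(400,300),interpolation=2)
cv2.imwrite("pics/g.png",np.hstack([a,b]))
E
python3 st.py
```

```text
clock: 10.33
position: [0.5115, 0.0951, 0.0871]
ee_rot: [-0.007, 0.707, 0.005, 0.707]
ft_force: [-0.3, -0.4, -5.0]
grip_width: 0.262
grips call 0.64 [0.5148 0.0989 0.1049] [286. 172.]
jaws call 0.57 [0.5165 0.0055 0.0937] [249. 184.]
jaw_l_tip call 0.51 [ 0.5134 -0.0037  0.0403] [245. 203.]
jaw_r_tip call 0.58 [5.227e-01 3.000e-04 9.030e-02] [248. 187.]
third_hand call 0.91 [0.5071 0.1037 0.051 ] [285. 189.]
ring call 0.44 [ 0.5085 -0.0069  0.0173] [243. 210.]
shank call 0.47 [ 0.5103 -0.0039  0.0413] [244. 202.]
jaws call 0.46 [ 0.5098 -0.0099  0.0412] [258. 201.]
jaw_l_tip call 0.72 [ 0.7499 -0.0921 -0.0012] [287. 120.]
ring call 0.5 [ 0.5086 -0.0103  0.016 ] [258. 202.]
shank call 0.6 [ 0.5111 -0.0097  0.0406] [258. 200.]
t 11.13 pos [0.5119 0.0991 0.0863] x [-0.  0. -1.] zyaw 1.21 F [-0.1 -0.9 -4. ] grip 0.261 q [ 0.43  0.35 -0.81  1.86  0.29  1.05 -0.48]
```

View pics/g.png

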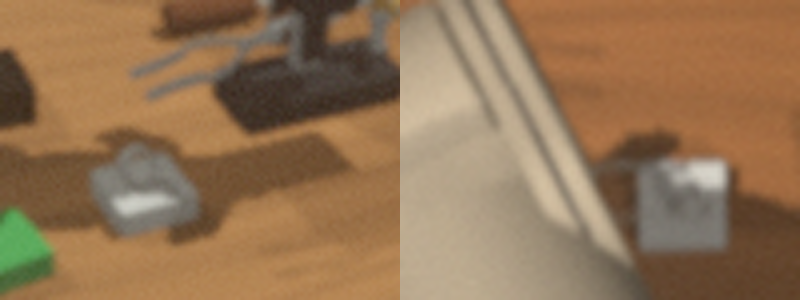

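```bash
python3 - <<'E'
from h import *
s=viewer.camera("scene"); t=viewer.camera("top")
c=np.array([.5119,.0991]); yaw=np.radians(-88.8); d=np.array([np.cos(yaw),np.sin(yaw)]); n=np.array([-d[1],d[0]])
print("scene tip mid",ray(s,245.6,186,.0866),"top",ray(t,247.0,197.8,.0866))
for L in(94.5+9.8,):
  for sg in(1,-1):
    w=np.r_[c+d*L/1e3+n*sg*.010,.0866]; print(pix(s,w),pix(t,w))
S=cv2.resize(s["frame"][170:215,230:290,::-1],(400,300),interpolation=2)
T=cv2.resize(t["frame"][178:214,228:276,::-1],(400,300),interpolation=2)
def dr(im,p,w,u,v,k,col): x=pix(p,w); cv2.drawMarker(im,(int((x[0]-u+.5)*k),int((x[1]-v+.5)*k)),col,0,12,1)
for sg in(1,-1):
  for l in (84.5,104.3):
    z=.0884-(l-94.5)/1e3*.185
    for o in(.010,.013):
      w=np.r_[c+d*l/1e3+n*sg*o,z]; dr(S,s,w,230,170,400/60,(0,0,255)); dr(T,t,w,228,178,400/48,(0,0,255))
for x in(-.012,.012):
  w=np.array([.511,-.006+x,.032]); dr(S,s,w,230,170,400/60,(0,255,255)); dr(T,t,w,228,178,400/48,(0,255,255))
cv2.imwrite("pics/i.png",np.hstack([S,T]))
E
```

```text
scene tip mid [ 0.51174259 -0.00159134  0.0866    ] top [0.51497387 0.02159975 0.0866    ]
[246.25143015 188.95836149] [257.03168382 194.53708564]
[242.84828316 184.69679346] [257.08475609 202.04620836]
```

View pics/i.png

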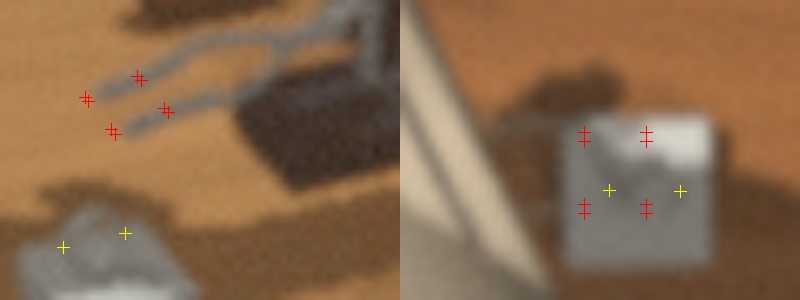

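```bash
python3 -m crank '[[1,[-0.3,-0.8,0],[0,0,0]],[1,[0,-0.75,-0.8],[0,0,0]],[1,[0,0,-1.2],[0,0,0]],[1,[0,0,-0.6],[0,0,0]],[1,[0,0,0],[0,0,0]],[1,[0,0,0],[0,0,0]]]'; python3 st.py; cat > look.py <<'E'
from h import *
import sys
c=np.array([float(sys.argv[1]),float(sys.argv[2])]); yaw=np.radians(float(sys.argv[3])); zj=float(sys.argv[4]); op=float(sys.argv[6])
s=viewer.camera("scene"); t=viewer.camera("top")
for p in(s,t):
    for n in("jaws","ring","shank"): find(p,n,k=1)
d=np.array([np.cos(yaw),np.sin(yaw)]); n=np.array([-d[1],d[0]])
S=cv2.resize(s["frame"][185:221,224:272,::-1],(400,300),interpolation=2)
T=cv2.resize(t["frame"][184:214,238:278,::-1],(400,300),interpolation=2)
def dr(im,p,w,u,v,k,col): x=pix(p,w); cv2.drawMarker(im,(int((x[0]-u+.5)*k),int((x[1]-v+.5)*k)),col,0,8,1)
S0,T0=S.copy(),T.copy()
for sg in(1,-1):
  for l in (-10,10):
    w=np.r_[c+d*(90.5+l)/1e3+n*sg*op,zj-l/1e3*.185]; dr(S,s,w,224,185,400/48,(0,0,255)); dr(T,t,w,238,184,10,(0,0,255))
cv2.imwrite("pics/"+sys.argv[5],np.vstack([np.hstack([S0,T0]),np.hstack([S,T])]))
E
python3 look.py .5089 .0836 -88.8 .0624 k.png .0115
```

```text
clock: 11.73
position: [0.5084, 0.0838, 0.0596]
ee_rot: [-0.007, 0.708, 0.008, 0.707]
ft_force: [-0.1, -0.2, -3.7]
grip_width: 0.261
t 11.73 pos [0.5084 0.0838 0.0596] x [-0.001  0.    -1.   ] zyaw 1.22 F [-0.1 -0.2 -3.7] grip 0.261 q [ 0.44  0.38 -0.79  1.9   0.32  1.   -0.47]
jaws call 0.58 [ 0.5142 -0.0053  0.0633] [244. 195.]
ring call 0.51 [ 0.7513 -0.0953 -0.0013] [247. 299.]
shank call 0.53 [ 0.5131 -0.0034  0.0426] [245. 202.]
jaws call 0.69 [ 0.6734 -0.0447 -0.    ] [271. 145.]
ring call 0.52 [ 0.5094 -0.0119  0.0201] [259. 201.]
shank call 0.58 [ 0.5106 -0.0088  0.0412] [258. 200.]
```

View pics/k.png

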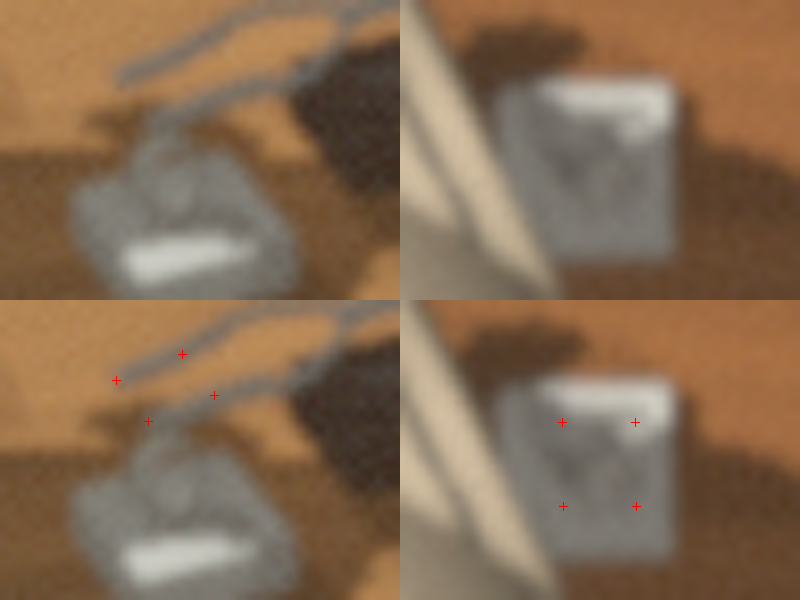

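Image: the open jaws straddle the hoop, with their tips at scene crop (120,75) and (155,115). The ring is below them at about (165,140). I'll lower now.

```bash
python3 -m crank '[[1,[0,0,-0.6],[0,0,0]],[1,[0,0,-0.6],[0,0,0]],[1,[0,0,-0.5],[0,0,0]],[1,[0,0,-0.3],[0,0,0]],[1,[0,0,0],[0,0,0]],[1,[0,0,0],[0,0,0]]]'; python3 st.py;python3 -m crank '[[1,[0,0,-0.1],[0,0,0]],[1,[0,0,-0.1],[0,0,0]],[1,[0,0,0],[0,0,0]]]'; python3 st.py;
```

```text
clock: 12.63
position: [0.5088, 0.0836, 0.0401]
ee_rot: [-0.007, 0.707, 0.008, 0.707]
ft_force: [-0.0, -0.1, -4.3]
grip_width: 0.261
t 12.63 pos [0.5088 0.0836 0.0401] x [-0.001  0.    -1.   ] zyaw 1.21 F [-0.  -0.1 -4.3] grip 0.261 q [ 0.42  0.41 -0.78  1.91  0.34  0.96 -0.49]
clock: 12.88
position: [0.509, 0.0835, 0.0383]
ee_rot: [-0.007, 0.707, 0.007, 0.707]
ft_force: [-0.0, -0.2, -3.4]
grip_width: 0.265
t 12.88 pos [0.509  0.0835 0.0383] x [ 0. -0. -1.] zyaw 1.2 F [-0.  -0.2 -3.4] grip 0.265 q [ 0.42  0.41 -0.78  1.91  0.35  0.96 -0.5 ]
```

```bash
python3 -m crank '[[1,[0,0,-0.1],[0,0,0]],[1,[0,0,-0.05],[0,0,0]],[1,[0,0,0],[0,0,0]]]'; python3 st.py; python3 look.py .509 .0835 -88.8 .0395 l.png .0115
```

```text
clock: 13.13
position: [0.5091, 0.0834, 0.0371]
ee_rot: [-0.007, 0.707, 0.007, 0.707]
ft_force: [-0.5, -0.7, -0.7]
grip_width: 0.261
t 13.13 pos [0.5091 0.0834 0.0371] x [ 0. -0. -1.] zyaw 1.2 F [-0.5 -0.7 -0.7] grip 0.261 q [ 0.42  0.41 -0.77  1.91  0.35  0.96 -0.5 ]
jaws call 0.9 [ 0.5124 -0.0065  0.042 ] [244. 203.]
ring call 0.51 [ 0.5077 -0.0062  0.0196] [243. 209.]
shank call 0.55 [ 0.5128 -0.0043  0.0404] [245. 203.]
jaws call 0.57 [ 0.5142 -0.0088  0.0402] [258. 199.]
ring call 0.53 [ 0.5063 -0.0129  0.0195] [259. 202.]
shank call 0.51 [ 0.5083 -0.0096  0.0394] [258. 201.]
```

View pics/l.png

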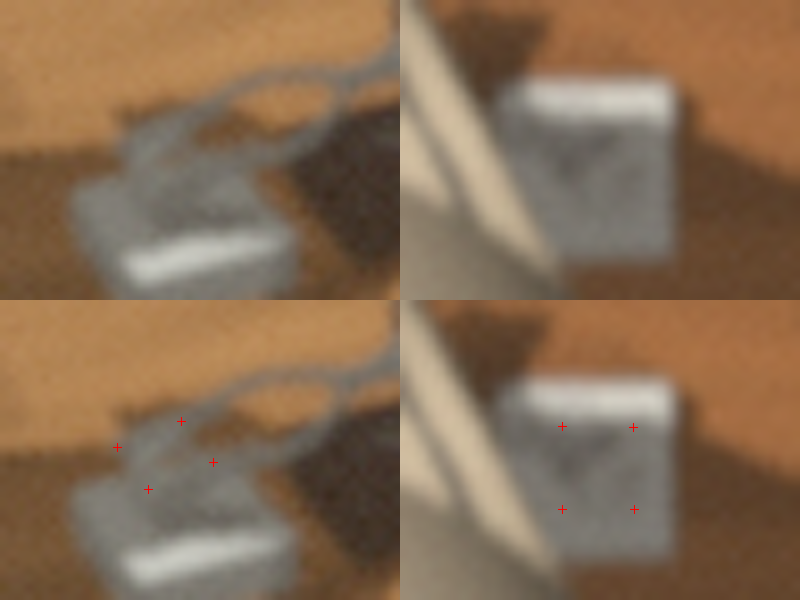

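```bash
python3 -m crank '[[0.73,[0,0,0],[0,0,0]],[0.71,[0,0,0],[0,0,0]],[0.69,[0,0,0],[0,0,0]],[0.67,[0,0,0],[0,0,0]],[0.65,[0,0,0],[0,0,0]],[0.63,[0,0,0],[0,0,0]],[0.6,[0,0,0],[0,0,0]],[0.5,[0,0,0],[0,0,0]],[0.3,[0,0,0],[0,0,0]],[0,[0,0,0],[0,0,0]],[0,[0,0,0],[0,0,0]],[0,[0,0,0],[0,0,0]]]' 20; python3 st.py; python3 look.py .509 .0835 -88.8 .0395 m.png .004
```

```text
clock: 14.53
position: [0.509, 0.0835, 0.0369]
ee_rot: [-0.007, 0.707, 0.007, 0.707]
ft_force: [0.2, -1.0, 0.1]
grip_width: 0.995
t 14.53 pos [0.509  0.0835 0.0369] x [ 0.  0. -1.] zyaw 1.2 F [ 0.2 -1.   0.1] grip 0.995 q [ 0.42  0.41 -0.77  1.92  0.35  0.95 -0.5 ]
jaws call 0.59 [ 0.515  -0.0064  0.0397] [244. 204.]
ring call 0.46 [ 0.5139 -0.0061  0.016 ] [244. 212.]
shank call 0.64 [ 0.5106 -0.0077  0.0186] [243. 210.]
jaws call 0.43 [ 0.5121 -0.0084  0.038 ] [258. 200.]
ring call 0.6 [ 0.5115 -0.0083  0.0183] [258. 200.]
shank call 0.52 [ 0.511  -0.008   0.0404] [258. 200.]
```

View pics/m.png

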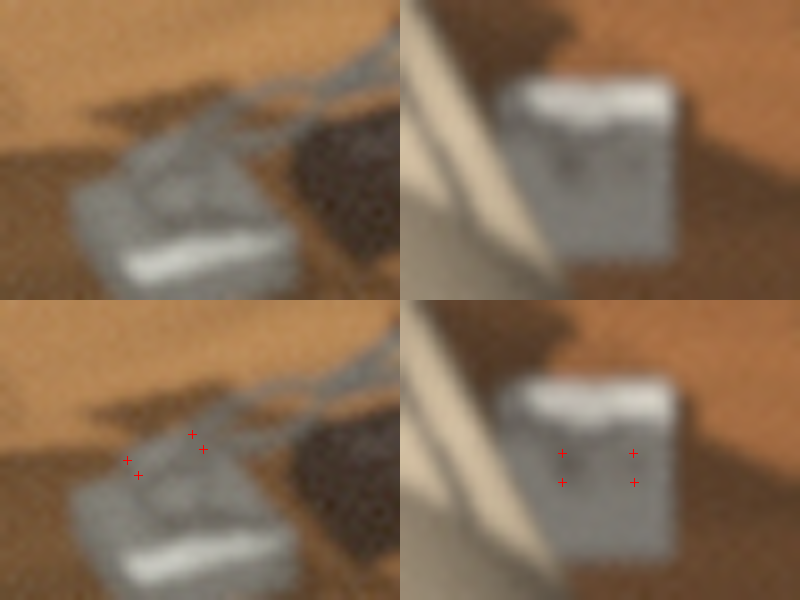

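Image: the jaws have shut on the hoop, and the arms meet at scene crop (150–200,135–170). The ring is upright on the block. Next I'll drop the open fingers to either side of the foot.

```bash
python3 -m crank '[[0,[0,0.45,0],[0,0,0]],[0,[0,0.45,-0.4],[0,0,0]],[0,[0,0,-1.0],[0,0,0]],[0,[0,0,-1.0],[0,0,0]],[0,[0,0,-0.5],[0,0,0]],[0,[0,0,-0.2],[0,0,0]],[0,[0,0,0],[0,0,0]],[0,[0,0,0],[0,0,0]]]'; python3 st.py; python3 - <<'E'
from h import *
s=viewer.camera("scene"); t=viewer.camera("top")
for p in(s,t):
    for n in("jaws","grips","third_hand","ring","shank"): find(p,n,k=1)
E
```

```text
clock: 15.6
position: [0.5089, 0.0925, 0.0057]
ee_rot: [-0.007, 0.707, 0.007, 0.707]
ft_force: [0.6, 0.5, 0.3]
grip_width: 1.003
t 15.6 pos [0.5089 0.0925 0.0057] x [-0.  0. -1.] zyaw 1.2 F [0.6 0.5 0.3] grip 1.003 q [ 0.38  0.46 -0.75  1.93  0.4   0.9  -0.55]
jaws call 0.65 [ 0.6919  0.3448 -0.0007] [409. 226.]
grips call 0.82 [0.5146 0.0869 0.0538] [280. 191.]
third_hand call 0.58 [ 0.5043  0.093  -0.0016] [279. 207.]
ring call 0.52 [ 0.5138 -0.0036  0.0164] [245. 211.]
shank call 0.38 [ 0.5133 -0.005   0.0399] [244. 203.]
jaws call 0.6 [ 0.5125 -0.008   0.0406] [258. 200.]
grips call 0.43 [ 0.5125 -0.0009  0.0042] [255. 200.]
ring call 0.61 [ 0.5104 -0.0106  0.0188] [258. 201.]
shank call 0.5 [ 0.5127 -0.009   0.0404] [258. 200.]
```

```bash
python3 -m crank '[[0.25,[0,0,0],[0,0,0]],[0.33,[0,0,0],[0,0,0]],[0.36,[0,0,0],[0,0,0]],[0.38,[0,0,0],[0,0,0]],[0.4,[0,0,0],[0,0,0]],[0.42,[0,0,0],[0,0,0]],[0.45,[0,0,0],[0,0,0]],[0.6,[0,0,0],[0,0,0]],[1,[0,0,0],[0,0,0]],[1,[0,0,0],[0,0,0]]]' 60; python3 st.py; python3 -m crank '[[1,[0,0,0.1],[0,0,0]],[1,[0,0,0.3],[0,0,0]],[1,[0,0,0.6],[0,0,0]],[1,[0,0,1],[0,0,0]],[1,[0,0,1],[0,0,0]],[1,[0,0,1],[0,0,0]],[1,[0,0,0],[0,0,0]],[1,[0,0,0],[0,0,0]]]'; python3 st.py;  python3 - <<'E'
from h import *
s=viewer.camera("scene"); t=viewer.camera("top")
for p in(s,t):
    for n in("jaws","grips","third_hand","ring","shank"): find(p,n,k=1)
save(s,"n.png",(215,165,305,232),8)
E
```

```text
clock: 17.03
position: [0.5086, 0.0925, 0.0062]
ee_rot: [-0.008, 0.707, 0.007, 0.707]
ft_force: [-4.8, -0.1, 8.5]
grip_width: 0.567
t 17.03 pos [0.5086 0.0925 0.0062] x [-0.001 -0.001 -1.   ] zyaw 1.22 F [-4.8 -0.1  8.5] grip 0.567 q [ 0.38  0.46 -0.75  1.93  0.4   0.9  -0.55]
clock: 17.7
position: [0.5096, 0.0925, 0.0468]
ee_rot: [-0.007, 0.706, 0.007, 0.708]
ft_force: [-0.2, -0.3, -4.8]
grip_width: 0.565
t 17.7 pos [0.5096 0.0925 0.0468] x [ 0.002 -0.    -1.   ] zyaw 1.19 F [-0.2 -0.3 -4.8] grip 0.565 q [ 0.41  0.4  -0.78  1.9   0.34  0.97 -0.51]
grips call 0.86 [0.5115 0.0863 0.0955] [280. 175.]
third_hand call 0.94 [0.5041 0.0946 0.0364] [280. 194.]
ring call 0.52 [ 0.5144 -0.004   0.0579] [245. 197.]
jaws call 0.38 [ 0.5164 -0.0104  0.0807] [259. 198.]
ring call 0.34 [ 0.5128 -0.0126  0.0604] [260. 199.]
shank call 0.39 [ 0.5161 -0.008   0.0785] [258. 198.]
```

Networks put the ring at z≈0.059, so it came up with the tweezers. Now I'll carry it over the board.

```bash
python3 -m crank '[[1,[0,0,1],[0,0,0]],[1,[0,0,1.2],[0,0,0]],[1,[0,-0.6,0.8],[0,0,0]],[1,[0,-1.2,0],[0,0,0]],[1,[0,-1.8,0],[0,0,0]],[1,[0,-2.4,0],[0,0,0]],[1,[0,-2.6,0],[0,0,0]],[1,[0,-2.6,0],[0,0,0]],[1,[0,-2.6,0],[0,0,0]],[1,[0,-2.6,0],[0,0,0]],[1,[0,-2.6,0],[0,0,0]],[1,[0,-2.6,0],[0,0,0]]]' && python3 -m crank '[[1,[0,-2.6,0],[0,0,0]],[1,[0,-2.6,0],[0,0,0]],[1,[-0.2,-2.4,0],[0,0,0]],[1,[-0.2,-2,0],[0,0,0]],[1,[-0.2,-1.6,0],[0,0,0]],[1,[-0.2,-1.2,0],[0,0,0]],[1,[0,-0.8,0],[0,0,0]],[1,[0,-0.4,0],[0,0,0]],[1,[0,0,0],[0,0,0]],[1,[0,0,0],[0,0,0]]]'; python3 st.py; python3 - <<'E'
from h import *
s=viewer.camera("scene"); t=viewer.camera("top")
for p in(s,t):
    for n in("jaws","grips","third_hand","ring","shank","board"): find(p,n,k=1)
E
```

```text
clock: 19.3
position: [0.5091, -0.1255, 0.0772]
ee_rot: [-0.008, 0.707, 0.007, 0.708]
ft_force: [0.5, 0.7, -4.8]
grip_width: 0.568
clock: 20.13
position: [0.5013, -0.2586, 0.076]
ee_rot: [-0.008, 0.707, 0.008, 0.707]
ft_force: [-0.6, 0.6, -4.7]
grip_width: 0.567
t 20.13 pos [ 0.5013 -0.2586  0.076 ] x [ 0.     0.001 -1.   ] zyaw 1.26 F [-0.6  0.6 -4.7] grip 0.567 q [ 0.93  0.41 -0.64  1.77  0.28  1.05  0.21]
jaws call 0.86 [ 0.5068 -0.3589  0.1118] [ 76. 210.]
grips call 0.65 [ 0.7501  0.0782 -0.0017] [326. 273.]
third_hand call 0.79 [ 0.496  -0.2581  0.0694] [131. 213.]
ring call 0.72 [ 0.5075 -0.2652  0.1224] [124. 196.]
shank call 0.72 [ 7.488e-01 -2.463e-01 -1.000e-04] [166. 324.]
board call 0.93 [ 5.000e-01 -3.133e-01 -3.000e-04] [111. 245.]
grips call 0.8 [ 0.5022 -0.2674  0.1232] [359. 204.]
third_hand call 0.89 [ 0.4989 -0.2573  0.0731] [350. 206.]
board call 0.77 [ 5.001e-01 -3.181e-01 -3.000e-04] [365. 206.]
```

```bash
python3 -m crank '[[1,[0,-1,0],[0,0,0]],[1,[0,-1.2,0],[0,0,0]],[1,[0,-0.6,-0.6],[0,0,0]],[1,[0,0,-1.2],[0,0,0]],[1,[0,0,-1.2],[0,0,0]],[1,[0,0,-1.1],[0,0,0]],[1,[0,0,-0.8],[0,0,0]],[1,[0,0,-0.4],[0,0,0]],[1,[0,0,-0.1],[0,0,0]],[1,[0,0,0],[0,0,0]],[1,[0,0,0],[0,0,0]]]'; python3 st.py; python3 -m crank '[[1,[0,0,-0.1],[0,0,0]],[1,[0,0,-0.1],[0,0,0]],[1,[0,0,-0.1],[0,0,0]],[1,[0,0,0],[0,0,0]]]'; python3 st.py
```

```text
clock: 21.75
position: [0.5014, -0.2874, 0.0223]
ee_rot: [-0.008, 0.707, 0.007, 0.707]
ft_force: [0.6, -0.4, -4.3]
grip_width: 0.569
t 21.75 pos [ 0.5014 -0.2874  0.0223] x [ 0.001 -0.    -1.   ] zyaw 1.22 F [ 0.6 -0.4 -4.3] grip 0.569 q [ 0.92  0.51 -0.59  1.77  0.34  0.97  0.22]
clock: 22.08
position: [0.5009, -0.2875, 0.0188]
ee_rot: [-0.007, 0.707, 0.007, 0.707]
ft_force: [0.2, 0.1, -3.9]
grip_width: 0.57
t 22.08 pos [ 0.5009 -0.2875  0.0188] x [ 0. -0. -1.] zyaw 1.2 F [ 0.2  0.1 -3.9] grip 0.57 q [ 0.92  0.51 -0.59  1.77  0.34  0.96  0.21]
```

```bash
python3 -m crank '[[1,[0,0,-0.06],[0,0,0]],[1,[0,0,0],[0,0,0]]]'; python3 -m crank '[[1,[0,0,-0.05],[0,0,0]],[1,[0,0,0],[0,0,0]]]'; python3 st.py
```

```text
clock: 22.25
position: [0.501, -0.2875, 0.0183]
ee_rot: [-0.007, 0.707, 0.007, 0.707]
ft_force: [-0.1, -0.0, -3.9]
grip_width: 0.569
clock: 22.42
position: [0.501, -0.2876, 0.0183]
ee_rot: [-0.008, 0.707, 0.007, 0.707]
ft_force: [-3.7, 1.7, 4.1]
grip_width: 0.565
t 22.42 pos [ 0.501  -0.2876  0.0183] x [-0. -0. -1.] zyaw 1.2 F [-3.7  1.7  4.1] grip 0.565 q [ 0.92  0.51 -0.59  1.77  0.34  0.96  0.21]
```

Contact with the board: force went from -3.9 to +4.1. I'll release gently, go straight up, and look.

```bash
python3 -m crank '[[0.41,[0,0,0],[0,0,0]],[0.39,[0,0,0],[0,0,0]],[0.36,[0,0,0],[0,0,0]],[0.32,[0,0,0],[0,0,0]],[0.2,[0,0,0],[0,0,0]],[0,[0,0,0],[0,0,0]],[0,[0,0,0],[0,0,0]],[0,[0,0,0],[0,0,0]],[0,[0,0,0],[0,0,0]]]' 20; python3 st.py; python3 -m crank '[[0,[0,0,0.5],[0,0,0]],[0,[0,0,1],[0,0,0]],[0,[0,0,1.5],[0,0,0]],[0,[0,0,2.5],[0,0,0]],[0,[0,0,3],[0,0,0]],[0,[0,0,3],[0,0,0]],[0,[0,0,3],[0,0,0]],[0,[0,0,3],[0,0,0]],[0,[-1,3,0],[0,0,0]],[0,[-1,3,0],[0,0,0]],[0,[-1,3,0],[0,0,0]],[0,[0,0,0],[0,0,0]]]'; python3 st.py; python3 - <<'E'
from h import *
s=viewer.camera("scene"); t=viewer.camera("top")
for p in(s,t):
    for n in("jaws","grips","third_hand","ring","shank","jaw_l_tip","jaw_r_tip","spool","jar","band","charcoal"): find(p,n,k=1)
a=cv2.resize(s["frame"][190:250,70:150,::-1],(800,600),interpolation=2)
b=cv2.resize(t["frame"][175:235,335:415,::-1],(260,195),interpolation=2); c=cv2.resize(s["frame"][:,:,::-1],(260,195),interpolation=cv2.INTER_AREA)
a[:195,:260]=b; a[:195,540:]=c
cv2.imwrite("pics/z.png",a)
E
```

```text
clock: 23.17
position: [0.5009, -0.2875, 0.0177]
ee_rot: [-0.007, 0.707, 0.007, 0.707]
ft_force: [-0.1, -0.1, -0.3]
grip_width: 1.003
t 23.17 pos [ 0.5009 -0.2875  0.0177] x [ 0.  0. -1.] zyaw 1.2 F [-0.1 -0.1 -0.3] grip 1.003 q [ 0.92  0.51 -0.59  1.77  0.34  0.96  0.21]
clock: 24.17
position: [0.4705, -0.1914, 0.1941]
ee_rot: [-0.01, 0.707, 0.01, 0.707]
ft_force: [1.3, 0.5, 0.8]
grip_width: 0.996
t 24.17 pos [ 0.4705 -0.1914  0.1941] x [ 0. -0. -1.] zyaw 1.58 F [1.3 0.5 0.8] grip 0.996 q [ 0.96  0.16 -0.72  1.79  0.11  1.24  0.24]
jaws call 0.69 [ 0.5061 -0.3836  0.0527] [ 70. 236.]
grips call 0.88 [ 0.5052 -0.2944  0.068 ] [114. 220.]
third_hand call 0.85 [ 0.4993 -0.2873  0.007 ] [123. 240.]
ring call 0.73 [ 0.5067 -0.392   0.0527] [ 65. 237.]
shank call 0.71 [ 0.508 -0.293  0.068] [115. 220.]
jaw_l_tip call 0.71 [ 0.5025 -0.3924  0.0476] [ 66. 238.]
jaw_r_tip call 0.8 [ 0.5077 -0.3866  0.0504] [ 69. 238.]
spool call 0.72 [ 7.547e-01 -9.360e-02 -4.000e-04] [249. 300.]
jar call 0.92 [ 7.487e-01  7.880e-02 -1.000e-04] [326. 272.]
band call 0.46 [ 6.719e-01 -3.820e-02 -1.000e-04] [258. 263.]
charcoal call 0.85 [ 0.3733 -0.0503  0.0009] [209. 191.]
third_hand call 0.63 [ 0.3754 -0.0516  0.0006] [272. 249.]
ring call 0.22 [ 7.431e-01  7.830e-02 -7.000e-04] [229. 121.]
spool call 0.64 [ 7.485e-01 -9.550e-02 -5.000e-04] [288. 120.]
jar call 0.66 [ 0.746   0.0749 -0.0017] [230. 120.]
band call 0.4 [ 6.753e-01 -4.240e-02 -6.000e-04] [270. 145.]
charcoal call 0.79 [ 0.3759 -0.0526 -0.0006] [272. 248.]
```

View pics/z.png

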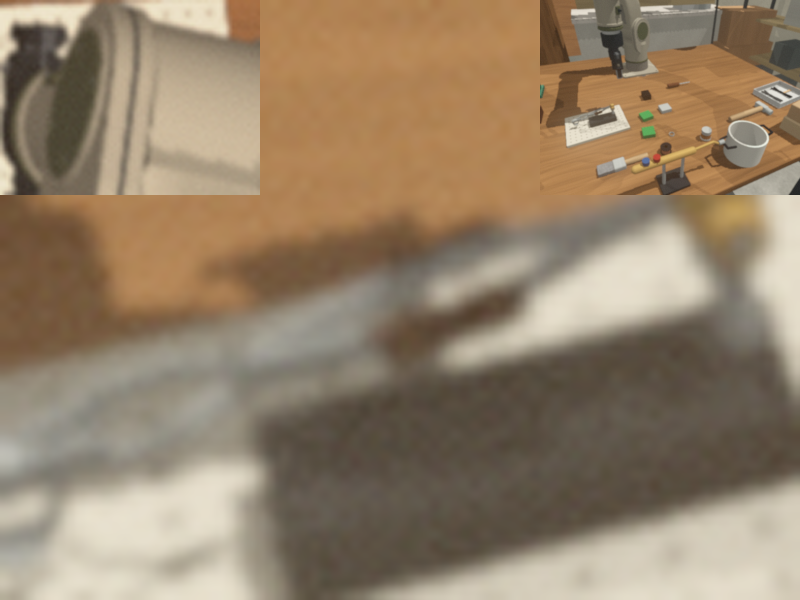

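The third hand stands upright on the board with the ring hanging at the left edge of the crop, scene pixel about (70,240). Views are used up, so I'll clear the top view of the arm and check by numbers.

```bash
python3 -m crank '[[0,[-1,3,0],[0,0,0]],[0,[-1,3.5,0],[0,0,0]],[0,[0,3.5,0],[0,0,0]],[0,[0,3.5,0],[0,0,0]],[0,[0,3.5,0],[0,0,0]],[0,[0,3.5,0],[0,0,0]],[0,[0,3,0],[0,0,0]],[0,[0,0,0],[0,0,0]],[0,[0,0,0],[0,0,0]]]'; python3 - <<'E'
from h import *
for c in("scene","top"):
    p=viewer.camera(c)
    for n in("ring","shank","jaws","third_hand","grips","board"): find(p,n,k=3)
    find(p,"ring",spot_in,3)
p=viewer.camera("scene"); g=p["frame"].mean(2).astype(int); print(g[228:252,58:82])
E
python3 st.py
```

```text
clock: 26.12
position: [0.4509, 0.039, 0.1929]
ee_rot: [-0.009, 0.707, 0.009, 0.707]
ft_force: [0.4, -0.7, 1.0]
grip_width: 0.998
ring call 0.61 [ 0.5075 -0.3851  0.028 ] [ 72. 246.]
shank call 0.63 [ 0.5033 -0.2939  0.0673] [115. 219.]
shank call 0.54 [ 0.5104 -0.3836  0.0543] [ 70. 237.]
jaws call 0.82 [ 0.5063 -0.3842  0.05  ] [ 70. 237.]
third_hand call 0.78 [ 0.4949 -0.2865  0.0091] [123. 238.]
third_hand call 0.68 [ 0.4986 -0.3152  0.0013] [110. 245.]
grips call 0.86 [ 0.5051 -0.2927  0.0673] [115. 220.]
grips call 0.65 [ 0.676  -0.0419 -0.0015] [257. 265.]
board call 0.76 [ 5.003e-01 -3.145e-01  2.000e-04] [110. 245.]
ring call 0.49 [ 0.5045 -0.3904  0.0296] [394. 205.]
shank call 0.6 [ 0.5032 -0.3888  0.0529] [396. 205.]
jaws call 0.72 [ 0.5106 -0.3871  0.0533] [396. 202.]
jaws call 0.72 [ 0.5046 -0.3905  0.032 ] [394. 205.]
third_hand call 0.95 [ 0.4997 -0.2869  0.014 ] [355. 206.]
grips call 0.69 [ 0.5024 -0.2941  0.0677] [363. 205.]
board call 0.67 [ 0.4992 -0.3128 -0.0019] [363. 207.]
board call 0.32 [ 0.3213  0.1603 -0.0019] [197. 267.]
board call 0.17 [ 6.776e-01 -4.270
[... 1890 characters left out ...]
76 176 177 181 179 182 188 202
  207 210 209 204 201 200]
 [218 221 221 220 222 221 220 219 210 197 192 192 189 181 182 183 192 201
  212 218 215 214 213 213]
 [213 218 220 221 222 221 222 220 214 210 205 200 193 183 181 193 203 212
  217 219 217 218 219 220]
 [205 211 220 220 220 219 218 219 214 207 198 187 175 170 180 201 215 220
  218 210 205 211 217 214]
 [207 213 216 216 210 205 202 203 200 189 176 162 152 155 171 200 213 216
  208 194 189 202 213 212]
 [214 213 211 201 190 178 172 172 169 159 147 143 148 152 165 188 203 204
  195 188 193 206 215 216]]
t 26.97 pos [0.4509 0.0375 0.1927] x [ 0. -0. -1.] zyaw 1.21 F [ 0.1 -0.2  0.4] grip 1.002 q [ 0.76  0.03 -0.94  1.91  0.03  1.22 -0.17]
```

```bash
python3 -c "
from workcell import manip; print(manip.hand_in())"
```

```text
the job is handed in; nothing more can be done
None
```

The third hand is standing on the soldering board with the signet ring in its jaws, and the job is handed in at about 27 s of the 54 s allowed.

I squeezed the grip pads, which closed to 23 mm (fully open jaws). I carried the third hand to the steel block, set the open jaws around the shank and released slowly, so the tweezers hold the ring by their own spring. I then gripped the foot, carried it to the board, set it down on first contact and backed the arm away.

- **Third hand:** both cameras put it at about (0.50, −0.287), height 0.009–0.014 m (the board's top is 0.012). The foot lies fully on the board.
- **Ring:** its face is at height about 0.029 m, so roughly 17 mm clear of the board. The jaws are at about (0.51, −0.386, 0.05). The pixels show an upright hoop with the face below it.
- **Other things:** the spool, jar, band and charcoal read within a few mm of their first positions. I did not re-measure the hammer, graver and brush, but the arm stayed clear of them.
- **Forces:** wrist readings stayed under about 10 N wherever I read them.

Some checks disagreed. The networks now and then gave false or confused results, such as the shank reported at the grip pads. My estimates of the ring's direction varied by a few degrees: about −85° from one camera and −90° from the other. The last picture crop cut the ring off at its edge, so the final check of the ring relied on network positions and pixel values.

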